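# Clear the guard plate and slide the specimen onto the microscope stage

## Task

Lift the guard plate out of its slot between the loading track and the small stage, hang it by its eye on the peg of the hook stand and let go of it. Only then push the specimen carrier along the track, sliding it and never lifting it, across the open slot until it rests on the small raised stage alone, centred on it and square to it. Leave the mouse, the spare lens and the glass jar where they are.

Things in the scene. Friction and masses are not known exactly. Their poses are not given: they have to be found in the camera images.
- station: Fixed loading station, mm. Origin on the desk, mid-width; x = push direction (track, slot, stage), z up. Black base 225 x 110 x 12 (x -137 to 88). Aluminium track 62 wide, x -135 to 15, top at z 70, open at its rear end. On it two black guide rails, x -135 to 10, 52 apart inside (y +-26), 5 wide, 8 high.
- guard_slot (a point): Centre of the floor of the slot that holds the guard plate: x 20.5, y 0, z 30 mm of the station, same axes. The slot is 11 mm wide (station x 15 to 26), 40 mm deep below the track top, closed at both ends by cheeks at y +-38 mm.
- stage_top (a point): Centre of the top of the narrow stage: x 46, y 0, z 68 mm of the station, same axes. The steel top is 40 mm (x) by 36 mm (y), 2 mm lower than the track, 11 mm beyond the track's end. Two black focus knobs at its sides stay below it (z up to 52, y to +-44). Beyond it is only a drop.
- guard: Loose aluminium plate, 8 mm thick (x), upright in the slot with 3 mm play (may lean a few degrees). Origin: middle of its lower edge, 30 mm above the desk at the start. Lower part 70 mm wide (y), 63 high; neck 44 mm wide up to z 145; round eye of 26 mm through the neck at z 85. Grip the solid neck (z 98 to 145) across its thickness. 100 to 210 g. Both faces alike.
- guard_eye (a point): Centre of the guard plate's eye, 85 mm above its lower edge, 60 mm below its top edge.
- carrier: Loose specimen carrier: aluminium block 50 mm (x, push direction) x 46 (y) x 24 mm high, dark resin disc (32 mm wide, 6 mm high) on top. Origin: centre of its underside. Starts on the track between the rails, x along the station's x within a few degrees. 120 to 240 g; friction stops it as soon as the push stops.
- hook: Fixed hook stand, mm. Origin: base underside centre, on the desk. Black base 90 x 90 x 12; steel post 12 thick at x 0, y 0, ends at z 151, nothing above. A straight steel peg, 8 thick, runs from the post at z 150 along -x, rising 10 degrees. The eye goes over its free end, plate faces square to the stand's x; hung, the eye's centre is 9 below the peg's axis.
- peg_tip (a point): Centre of the 12 mm ball at the free end of the peg, x -60, y 0, z 160.6 mm of the hook stand.
- mouse: Bystander: black computer mouse, 100 x 58 x 30 mm. Origin: centre of its underside.
- lens: Bystander: spare black objective lens standing upright, 40 mm diameter, 70 mm high. Origin: centre of its underside.
- jar: Bystander: small glass jar with a white cap, 48 mm diameter, 60 mm high. Origin: centre of its underside.
Things that resemble listed ones, but are neither listed nor needed, are in the scene too. What is meant by the carrier is not turquoise, and is the smaller of those in its own colour.

How it is judged:
By the outcome, as a careful person would: the job done as asked, in the order asked, and still so for the second after the job is handed in, with the robot touching nothing.
It also fails if it takes over 54 s, if anything falls off the work surface, if the arm or the gripper's body presses on something with over 40 N, if the wrist force passes 120 N, or if a joint passes its speed limit or range.

## Robot

A 6-joint arm with a two-finger parallel gripper is mounted at the origin on the work surface. World frame = base frame: x ahead of the robot, y to its left, z up, the work surface at z = 0. Lengths are in mm, angles in rad, forces in N, time in s.
With the tool pointing down it reaches from about 400 to 825 mm from the base axis. Payload 7 kg.
Tool frame: the origin (TCP) lies at the very end of the fingers, on their centre line; the grasp point (between the pads) lies 19 mm behind it; z points along the fingers, y is the direction in which the jaws open and shut (so a half turn about z gives the same grasp; the last joint's range is limited). The gripper opens to 88 mm and grips with 3 to 60 N. Pads are 19 mm wide; open, the fingers measure 130 mm over their backs; the gripper's body (78 mm by 193 mm) begins 47 mm behind the grasp point.
Start: joints at [1.624, 0.359, 0.012, 0, -1.224, -0.288], TCP at [157.048, 656.453, 194.361] pointing down, gripper open.
Joint ranges: [-3.07, 3.07], [-1.43, 2.12], [-1.02, 1.25], [-3.03, 1.67], [-3.05, -0], [-3.03, 3.03]. Speed limits (rad/s): [2.39, 2.39, 3.01, 3.14, 3.14, 3.14].

## Interface

Orientations are given as a unit quaternion [x, y, z, w].
In Python, from plant import bot gives the robot as it stands. Calls block until the motion is done:
- bot.move_ptp(position, orientation): joint-space move of the TCP to a pose.
- bot.line_to(position, velocity=150, ori=None): straight line of the TCP; ori=None keeps the orientation; velocity is the mean speed in mm/s.
- bot.move_joints(angles): joint-space move.
- bot.move_gripper(opening, force=None): finger opening in mm; force is the grip in N (None keeps the last); returns when the fingers have stopped.
- bot.pause(seconds).
- bot.solve_ik(position, orientation): joint angles nearest the present ones, or None.
- bot.read_state(): the state.
- bot.camera(name): name is "scene" or "top"; returns the picture (480x640x3 uint8, red, green, blue); there is no depth.
- bot.get_calibration(name): a dict with "fx", "fy", "cx", "cy" (pixels), "view" (4x4, takes a point from world to camera coordinates). Camera axes: x right, y up, looking along -z (the intrinsics and any distortion apply to the point x, -y, -z); pixel columns grow to the right and rows downward; lengths in mm; the calibration is good to about 2 mm. A picture is of the moment at which its call begins. get_calibration takes no time and is no camera call.
A pose or a line that the arm cannot do raises bot.Unreachable and nothing moves.
- bot.close_job(): hands the job in, once; it reports no verdict.
The state is a dict: "t": time; "joint_pos": joint angles; "qvel": joint speeds; "tau": joint torques, N m; "tcp_pos": TCP position; "eef_rot": TCP orientation; "contact_force": force on the tool from outside, world axes, zero at the start; "moment": the same for the moment, N m; "width": finger opening in mm.
Only numpy, scipy, OpenCV 4.12 (cv2) and the standard library are available. Lean on these libraries where they do the work, as an engineer would, in place of code of your own. Each camera call takes 0.05 s, during which the arm holds its last target. There are 200 camera calls.

## Working session

There is one attempt and no reset: what is moved stays moved. The work goes in short steps, each a Python script; the robot and the scene stay as the last script left them, time stands still between calls to the robot, and variables do not carry over. Pictures are saved under pics/ and viewed, on a budget of 10 in all, crops included, one or two more only if the job needs it, and the job is handed in when it is done.

```bash
ls; mkdir -p pics; python3 - <<'E'
from plant import bot
import cv2
for n in("scene","top"):
    im=bot.camera(n); cv2.imwrite(f"pics/{n}0.png",im[:,:,::-1]); c=bot.get_calibration(n); print(n,{k:(v if k!="view" else [[round(float(x),4) for x in r] for r in v]) for k,v in c.items()})
s=bot.read_state(); print(s)
E
```

```text
pics
scene {'fx': 584.1173096464369, 'fy': 584.1173096464369, 'cx': 319.17214247593654, 'cy': 229.4174693641209, 'view': [[0.6774, 0.7356, 0.0011, -411.6501], [-0.5787, 0.532, 0.6181, 239.1387], [0.4541, -0.4194, 0.7861, -1544.968], [0.0, 0.0, 0.0, 1.0]]}
top {'fx': 557.6353512971909, 'fy': 557.6353512971909, 'cx': 319.8306082824773, 'cy': 237.24007559997546, 'view': [[0.0052, -0.9999, 0.0126, 1.7248], [0.9803, 0.0076, 0.1973, -603.8057], [-0.1973, 0.0113, 0.9803, -1029.6702], [0.0, 0.0, 0.0, 1.0]]}
{'t': 0.1, 'joint_pos': array([ 1.62409212e+00,  3.59359646e-01,  1.11710070e-02, -3.05273021e-04,
       -1.22408992e+00, -2.88127126e-01]), 'qvel': array([-8.29192682e-05, -7.46497636e-04,  3.23296280e-03,  1.15024060e-03,
        4.22099634e-04,  8.52440035e-04]), 'tau': array([-1.05126692e-03, -5.84159374e+01,  2.93751580e+01,  7.01555014e+00,
        1.01749896e-02, -4.35217908e-05]), 'tcp_pos': array([156.95890326, 656.01272403, 193.49722488]), 'eef_rot': array([ 9.93108324e-01, -1.17197644e-01, -1.55262637e-05,  7.54723771e-04]), 'contact_force': array([ 0.45103947, -0.41299932, -0.10119322]), 'moment': array([-0.02146696,  0.02205312,  0.00207125]), 'width': 87.64601068350424}
```

View pics/scene0.png

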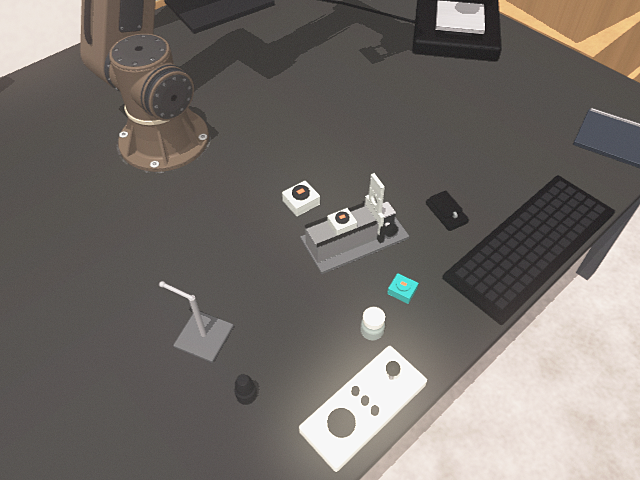

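View pics/top0.png

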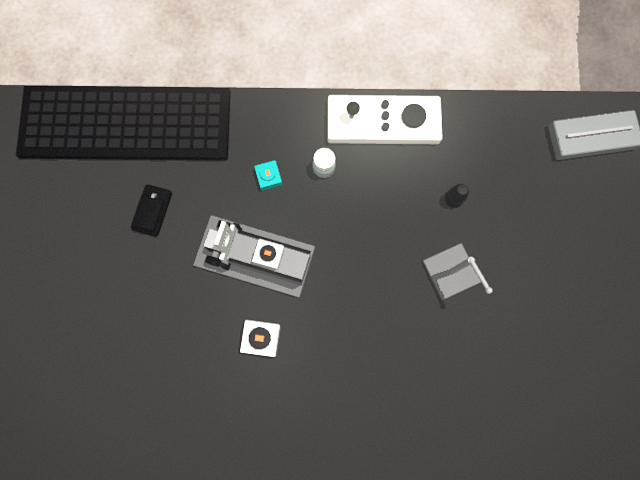

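The top view shows the station at about (255,255) px, its stage end at upper left, with the small white carrier at (267,253). The big white look-alike is at (260,339) and the hook stand at (455,272), its peg tip near (489,290). In the scene view the guard is at (376,200) and the peg tip at (162,285). Next I'll enlarge these areas.

```bash
python3 - <<'E'
import cv2,numpy as np
T=cv2.imread("pics/top0.png");S=cv2.imread("pics/scene0.png")
def tile(im,x,y):
    t=cv2.resize(im[y:y+100,x:x+133],(399,300),interpolation=cv2.INTER_CUBIC)
    t=cv2.convertScaleAbs(t,alpha=1.3,beta=20)
    for k in range(0,133,10):
        if (x+k)%10==0 or 1:
            u=((x+9)//10*10+k-x)*3; v=((y+9)//10*10+k-y)*3
            if u<399: cv2.line(t,(u,0),(u,5),(0,255,255),1); cv2.putText(t,str(u//3+x),(u-8,14),0,.3,(0,255,255))
            if v<300: cv2.line(t,(0,v),(5,v),(0,255,255),1); cv2.putText(t,str(v//3+y),(6,v+3),0,.3,(0,255,255))
    return t
m=np.vstack([np.hstack([tile(T,190,208),tile(S,290,172)]),np.hstack([tile(T,390,215),tile(S,130,270)])])
cv2.imwrite("pics/m1.png",m)
E
```

```text
(no output)
```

View pics/m1.png

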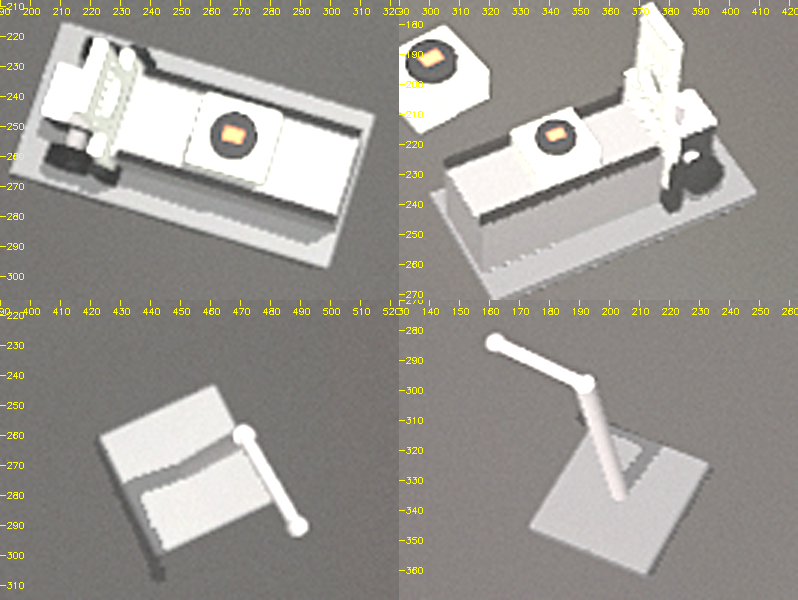

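```bash
cat >h.py <<'E'
import numpy as np,cv2
from scipy.optimize import least_squares
from scipy.spatial.transform import Rotation as R
from plant import bot
cal={n:bot.get_calibration(n) for n in("scene","top")}
def proj(n,P):
    c=cal[n];V=np.array(c["view"]);q=np.atleast_2d(P)@V[:3,:3].T+V[:3,3]
    return np.c_[c["fx"]*q[:,0]/-q[:,2]+c["cx"],c["fy"]*-q[:,1]/-q[:,2]+c["cy"]]
def W(p,L):
    "p=(x,y,yaw): local points to world"
    L=np.atleast_2d(np.array(L,float));c,s=np.cos(p[2]),np.sin(p[2])
    return np.c_[p[0]+c*L[:,0]-s*L[:,1],p[1]+s*L[:,0]+c*L[:,1],L[:,2]]
def fit(obs,p0):
    "obs: list of (camera,pixel,local point)"
    f=lambda p:np.concatenate([proj(n,W(p,l))[0]-px for n,px,l in obs])
    r=least_squares(f,p0,x_scale=[10,10,.1]);return r.x,r.fun.reshape(-1,2)
E
cat >m.py <<'E'
from h import *
t=lambda off:(lambda u,v:np.array([(u+.5)/3-.5+off[0],(v+.5)/3-.5+off[1]]))
A,B,C,D=t((190,208)),t((290,172)),t((390,215)),t((130,270))
st,r1=fit([("top",A(68,22),(88,-55,12)),("top",A(10,175),(88,55,12)),("top",A(374,116),(-137,-55,12)),("top",A(327,267),(-137,55,12)),
 ("scene",B(31,194),(-137,55,12)),("scene",B(357,192),(88,-55,12)),("scene",B(98,301),(-137,-55,12))],[600,100,1.3])
hk,r2=fit([("top",C(215,85),(45,45,12)),("top",C(100,137),(45,45,12)),("top",C(163,251),(45,45,12))][:0]+
 [("top",C(297,227),(-60,0,160.6)),("top",C(243,134),(0,0,151)),("scene",D(96,43),(-60,0,160.6)),("scene",D(186,84),(0,0,151))],[600,-250,.9])
ca,r3=fit([("top",A(234,135),(0,0,100)),("scene",B(157,136),(0,0,100)),("top",A(205,90),(25,-23,94)),("top",A(283,108),(-25,-23,94)),("top",A(262,186),(-25,23,94))],[600,100,1.3])
# carrier sits at z=70 already included in the heights above
ca_l=W(( 0,0,-st[2]),[*(ca[:2]-st[:2]),0])[0]
for a,b in((st,r1),(hk,r2),(ca,r3)):print(np.round(a,3),np.round(b,1).tolist())
print("carrier in station",ca_l,"dyaw",ca[2]-st[2])
np.savez("poses.npz",st=st,hk=hk)
for n,offs in(("top",[(190,208),(390,215)]),("scene",[(290,172),(130,270)])):
    im=cv2.imread(f"pics/{n}0.png");out=[]
    for k,o in enumerate(offs):
        T=cv2.resize(im[o[1]:o[1]+100,o[0]:o[0]+133],(399,300),interpolation=cv2.INTER_CUBIC)
        def poly(p,L,col):
            q=((proj(n,W(p,L))-o+.5)*3-.5).round().astype(int);cv2.polylines(T,[q],False,col,1)
        rect=lambda x0,x1,y0,y1,z:[(x0,y0,z),(x1,y0,z),(x1,y1,z),(x0,y1,z),(x0,y0,z)]
        if k==0:
            poly(st,rect(-137,88,-55,55,12),(0,0,255))
            poly(st,rect(-135,15,-31,31,70),(0,255,0));poly(st,rect(26,66,-18,18,68),(255,0,255))
            for s in(1,-1):poly(st,rect(-135,10,26*s,31*s,78),(255,255,0))
            poly(st,[(20.5,-22,175),(20.5,22,175),(20.5,22,93),(20.5,35,93),(20.5,-35,93),(20.5,-22,93),(20.5,-22,175)],(0,128,255))
            poly(ca,rect(-25,25,-23,23,94),(255,0,0))
        else:
            poly(hk,rect(-45,45,-45,45,12),(0,0,255));poly(hk,[(0,0,12),(0,0,150),(-60,0,160.6)],(0,255,0))
        out.append(T)
    np.save(f"/tmp/{n}.npy",np.vstack(out))
cv2.imwrite("pics/m2.png",np.hstack([np.load("/tmp/top.npy"),np.load("/tmp/scene.npy")]))
E
python3 m.py
```

```text
[582.456 161.207   1.289] [[-2.1, -0.7], [-0.3, -0.9], [0.9, -1.3], [0.9, 0.3], [-0.9, -0.8], [0.3, -0.7], [-1.6, -0.6]]
[ 5.47149e+02 -2.62508e+02  4.38000e-01] [[-0.1, -0.8], [0.3, 0.2], [0.1, -0.2], [-0.5, -0.5]]
[566.152 103.798   1.315] [[-0.2, -0.3], [-0.3, -0.9], [0.4, 0.3], [-0.1, 1.0], [0.2, -1.6]]
carrier in station [-59.67864513  -0.32913711   0.        ] dyaw 0.02593466750460305
```

View pics/m2.png

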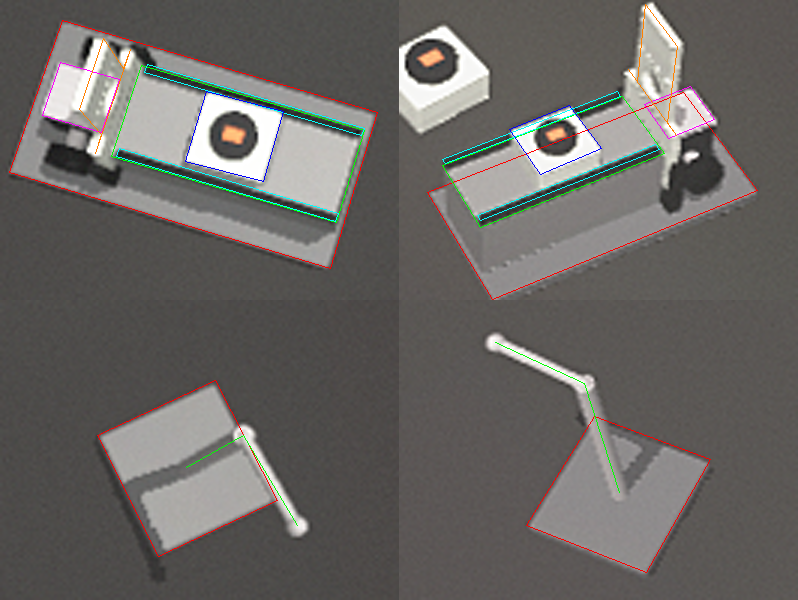

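The overlay fits both stands to about 1 px. The carrier is at station x of about -60 and nearly square. Next: grip and lift the guard.

```bash
cat >>h.py <<'E'
try: P=np.load("poses.npz");st,hk=P["st"],P["hk"]
except OSError: pass
def down(a):
    "tool down, jaw axis at world angle a; returns the half-turn needing less wrist motion"
    y=np.array([np.cos(a),np.sin(a),0]);z=np.array([0,0,-1.]);return R.from_matrix(np.c_[np.cross(y,z),y,z]).as_quat()
def pick(pos,a):
    best=None
    for k in(0,np.pi):
        q=bot.solve_ik(pos,down(a+k))
        if q is not None and (best is None or abs(q[5])<abs(best[1][5])): best=(down(a+k),q)
    return best[0],np.round(best[1],2)
def rep(tag=""):
    s=bot.read_state();print(tag,"t%.1f"%s["t"],np.round(s["tcp_pos"],1),"F",np.round(s["contact_force"],1),"w%.1f"%s["width"]);return s
def shot(name,boxes,fn):
    "montage of (camera,x,y,w,h) crops, each enlarged to 399 wide"
    o=[]
    for n in dict.fromkeys(b[0] for b in boxes):
        im=bot.camera(n)[:,:,::-1].copy();cv2.imwrite(f"pics/{fn}_{n}.png",im)
        for b in boxes:
            if b[0]==n:o.append(cv2.resize(im[b[2]:b[2]+b[4],b[1]:b[1]+b[3]],(399,int(399*b[4]/b[3])),interpolation=cv2.INTER_CUBIC))
    cv2.imwrite(f"pics/{fn}.png",np.hstack(o))
E
python3 - <<'E'
from h import *
g=W(st,(20.5,0,0))[0]
up=g+[0,0,235];lo=g+[0,0,142]
o,q=pick(up,st[2]);print(q)
pre=W(hk,(-95,0,300))[0]
for k in(0,np.pi):
    print(k,[None if (x:=bot.solve_ik(p,down(a+k))) is None else np.round(x,2) for p,a in((up,st[2]),(pre,hk[2]),(W(st,(-100,0,82))[0],st[2]+np.pi/2))])
bot.move_ptp(up,o);rep("above")
bot.line_to(lo,120);rep("low")
bot.move_gripper(0,30);rep("grip")
bot.line_to(lo+[0,0,8],30);rep("8up")
bot.line_to(lo+[0,0,115],120);rep("up")
shot("x",[("top",180,170,133,150),("scene",310,100,133,150)],"g1")
E
```

```text
[ 0.62  0.24 -0.06  0.   -1.27  0.67]
0 [array([ 0.62,  0.24, -0.06,  0.  , -1.27, -2.47]), array([-0.23,  0.1 , -0.09,  0.  , -1.38, -2.48]), array([ 0.47,  0.27, -0.4 ,  0.  , -0.9 , -0.75])]
3.141592653589793 [array([ 0.62,  0.24, -0.06,  0.  , -1.27,  0.67]), array([-0.23,  0.1 , -0.09,  0.  , -1.38,  0.66]), array([ 0.47,  0.27, -0.4 ,  0.  , -0.9 ,  2.39])]
above t2.4 [588.  181.8 234.9] F [ 0.3 -0.4 -0.5] w87.3
low t3.3 [588.7 181.2 142.8] F [0.1 0.1 0.8] w87.5
grip t4.8 [588.8 181.2 143.3] F [-1.7  0.7  6.9] w0.3
8up t5.2 [588.2 180.9 150.1] F [-0.7 -0.3  0.1] w0.2
up t6.2 [587.7 180.7 256. ] F [-0.1  0.  -0.1] w0.6
```

View pics/g1.png

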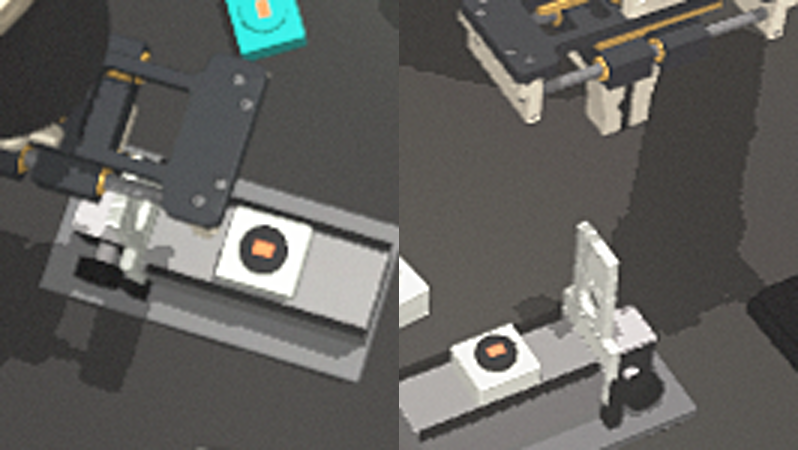

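Width 0.3 means the plate was not caught. I'll check the fingertip projection and the real height of the plate.

```bash
python3 - <<'E'
from h import *
s=bot.read_state();tcp=s["tcp_pos"];Rm=R.from_quat(s["eef_rot"]).as_matrix()
print(Rm.round(3))
def tile(fn,n,x,y,w,h,items,S):
    T=cv2.resize(cv2.imread(fn)[y:y+h,x:x+w],(w*S,h*S),interpolation=cv2.INTER_CUBIC)
    for L,c in items:
        cv2.polylines(T,[((proj(n,L)-(x,y)+.5)*S-.5).round().astype(int)],False,c,1)
    return T
G=lambda z,x=20.5:W(st,[(x-4,-22,z),(x+4,-22,z),(x+4,22,z),(x-4,22,z),(x-4,-22,z)])
low=W(st,[(16.5,-35,93),(24.5,-35,93),(24.5,35,93),(16.5,35,93),(16.5,-35,93)])
it=[(G(175),(0,0,255)),(low,(0,255,0))]
tt=[(np.array([tcp-40*Rm[:,1],tcp+40*Rm[:,1]]),(0,0,255)),(np.array([tcp,tcp-19*Rm[:,2]]),(0,255,0))]
a=tile("pics/top0.png","top",195,205,66,75,it,6)
b=tile("pics/scene0.png","scene",345,165,66,75,it,6)
c=tile("pics/g1_scene.png","scene",340,90,132,50,tt,3)
d=tile("pics/g1_scene.png","scene",345,165,66,75,it,6)[:150]
cv2.imwrite("pics/m3.png",np.vstack([np.hstack([a,b]),np.hstack([c,d])]))
E
```

```text
[[ 0.96  -0.279 -0.002]
 [-0.279 -0.96  -0.001]
 [-0.001  0.001 -1.   ]]
```

View pics/m3.png

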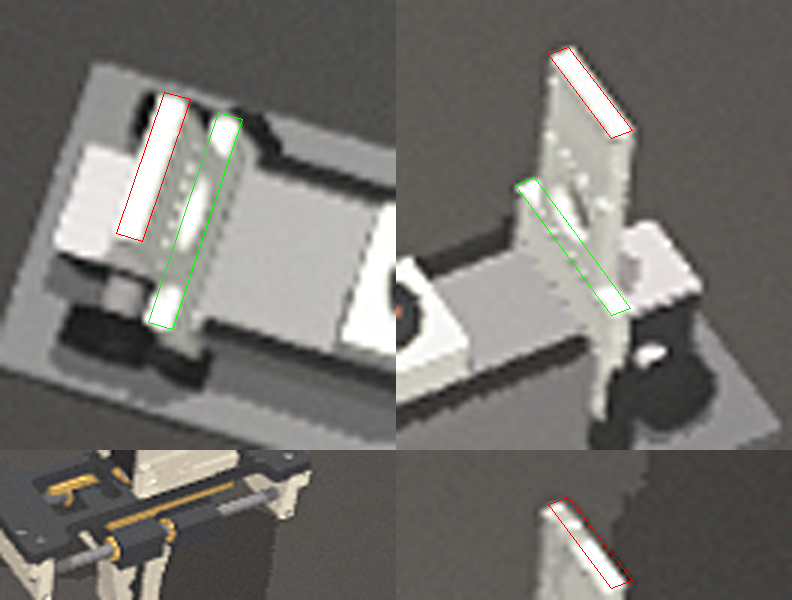

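```bash
python3 - <<'E'
from h import *
s=rep();tcp=s["tcp_pos"];Rm=R.from_quat(s["eef_rot"]).as_matrix()
print(s["joint_pos"].round(3))
T=[]
for n,x,y in(("scene",325,80),("top",180,140)):
    im=cv2.resize(cv2.imread(f"pics/g1_{n}.png")[y:y+120,x:x+100],(400,480),interpolation=cv2.INTER_CUBIC)
    for h,c in((0,(0,0,255)),(19,(0,255,0)),(66,(255,0,255))):
        b=tcp-h*Rm[:,2]
        cv2.polylines(im,[((proj(n,np.array([b-44*Rm[:,1],b+44*Rm[:,1],b,b+10*Rm[:,0],b-10*Rm[:,0]]))-(x,y)+.5)*4-.5).round().astype(int)],False,c,1)
    T.append(im)
cv2.imwrite("pics/m4.png",np.hstack(T))
E
```

```text
t6.3 [587.7 180.7 255.9] F [-0.3  0.4  0.1] w0.4
[ 0.615  0.229 -0.029 -0.    -1.314  0.673]
```

View pics/m4.png

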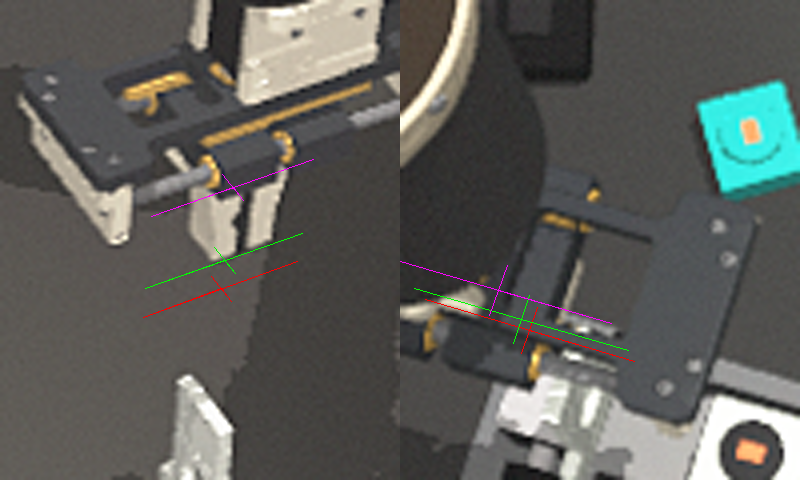

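The plate stands upright with its top at z 175, as modelled. The visible fingertips sit well above where the reported TCP projects: tile (232,258) against (222,290), roughly 25 mm. I'll measure the true tip height by touching the plate's top edge with closed fingers.

```bash
python3 - <<'E'
from h import *
p=bot.read_state()["tcp_pos"].copy();g=W(st,(20.5,0,0))[0]
bot.line_to(g+[0,0,182],120);s0=rep()
for z in range(178,132,-3):
    bot.line_to(g+[0,0,z],40);bot.pause(.1);s=bot.read_state()
    if s["contact_force"][2]>2.5:break
rep("touch%d"%z);print(s["moment"].round(2))
shot("x",[("scene",325,110,100,120),("top",180,160,100,120)],"g2")
E
```

```text
t7.1 [588.7 181.  182.7] F [-0.8  1.   0.5] w0.2
touch142 t11.7 [588.9 181.2 143.1] F [-0.8 -0.9  5.9] w0.6
[0.09 0.38 0.02]
```

View pics/g2.png

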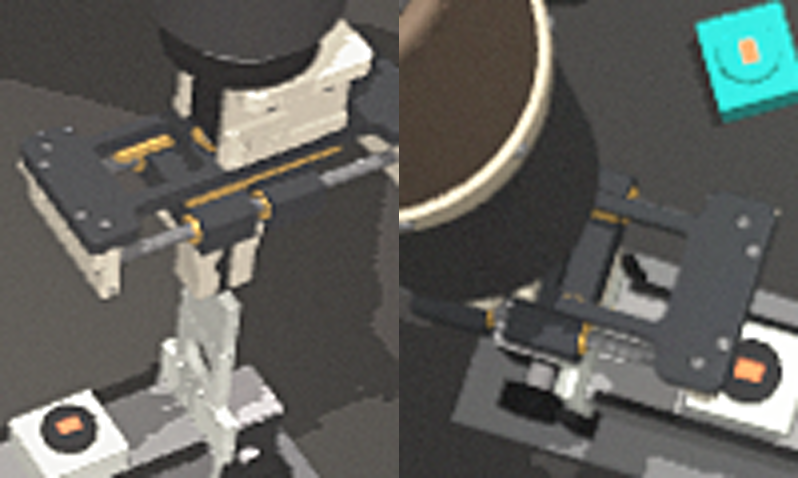

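Contact came at reported z 143 against a plate top at 175, so the real fingertips end about 32 mm above the reported TCP. I'll go 29 mm lower to grip, then carry the plate to the hook.

```bash
cat >>h.py <<'E'
OFF=32  # real fingertips lie this far above the reported TCP (touch test)
E
python3 - <<'E'
from h import *
g=W(st,(20.5,0,0))[0];z0=30+115-OFF
bot.line_to(g+[0,0,152],100);bot.move_gripper(45);
bot.line_to(g+[0,0,z0],90);rep("low")
bot.move_gripper(0,30);s=rep("grip")
if s["width"]>5:
    bot.line_to(g+[0,0,z0+105],120);rep("up")
    pre=W(hk,(-95,0,218))[0];o=s["eef_rot"]
    d=hk[2]-st[2]
    bot.move_ptp(pre,(R.from_euler("z",d)*R.from_quat(down(st[2]+np.pi))).as_quat());rep("pre")
    bot.line_to(W(hk,(-95,0,150+95*np.tan(np.radians(10))-2))[0],120);rep("level")
shot("x",[("scene",80,200,133,133),("top",440,230,133,133)],"k1")
E
```

```text
low t13.5 [588.4 180.9 113.1] F [-0.1 -0.8  0.4] w45.1
grip t14.2 [588.2 181.  113.1] F [-0.9  0.4  0.3] w7.7
up t15.2 [587.6 180.7 216.9] F [ 0.   0.7 -2.4] w7.8
pre t17.0 [ 461.4 -302.5  217.9] F [ 0.2 -0.3 -1.7] w7.9
level t17.6 [ 461.7 -302.8  165.2] F [ 0.4 -0.6 -1.3] w7.7
```

View pics/k1.png

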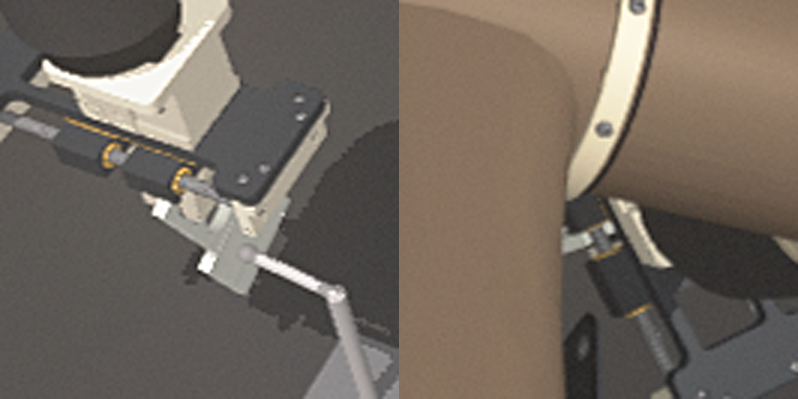

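The plate is held in front of the peg. In the scene view its shoulders show at tile (161,208) and (208,262), and the ball at (248,253). I'll compare those with the model.

```bash
python3 - <<'E'
from h import *
s=rep();c=s["tcp_pos"];zo=c[2]-83
t=lambda u,v:np.array([(u+.5)/3-.5+80,(v+.5)/3-.5+200])
for l,m in(((0,28.5,63),t(161,208)),((0,-28.5,63),t(208,262)),((0,-35,0),t(245,293))):
  for sg in(1,-1):
    p=W((c[0],c[1],hk[2]),(l[0],sg*l[1],zo+l[2]))
    print(l,sg,"pred",proj("scene",p).round(1),"meas",m.round(1))
print("tip",proj("scene",W(hk,(-60,0,160.6))).round(1),t(248,253))
e=proj("scene",c)[0]
for d in np.eye(3)*10:print(d,(proj("scene",c+d)[0]-e).round(1))
print("hook x,y axes 10mm",[(proj("scene",c+10*np.array(v))[0]-e).round(1) for v in((np.cos(hk[2]),np.sin(hk[2]),0),(-np.sin(hk[2]),np.cos(hk[2]),0))])
E
```

```text
t17.7 [ 462.  -303.   165.8] F [ 0.5  0.1 -1.9] w8.2
(0, 28.5, 63) 1 pred [[155.7 270.8]] meas [133.3 269. ]
(0, 28.5, 63) -1 pred [[139.  294.5]] meas [133.3 269. ]
(0, -28.5, 63) 1 pred [[139.  294.5]] meas [149. 287.]
(0, -28.5, 63) -1 pred [[155.7 270.8]] meas [149. 287.]
(0, -35, 0) 1 pred [[145.  314.6]] meas [161.3 297.3]
(0, -35, 0) -1 pred [[164.3 286.1]] meas [161.3 297.3]
tip [[161.8 283.8]] [162.33333333 284.        ]
[10.  0.  0.] [2.9 3.3]
[ 0. 10.  0.] [ 4.6 -3.1]
[ 0.  0. 10.] [-1.3 -3. ]
hook x,y axes 10mm [array([4.6, 1.7]), array([ 3. , -4.2])]
```

```bash
python3 - <<'E'
from h import *
c=bot.read_state()["tcp_pos"];zo=c[2]-83;x,y,S=115,245,10
im=cv2.resize(cv2.imread("pics/k1_scene.png")[y:y+60,x:x+80],(800,600),interpolation=cv2.INTER_CUBIC)
im=cv2.convertScaleAbs(im,alpha=1.3,beta=15)
th=np.linspace(0,6.3,30)
for L,col in(([(0,-35,0),(0,35,0),(0,35,63),(0,22,63),(0,22,145),(0,-22,145),(0,-22,63),(0,-35,63),(0,-35,0)],(0,0,255)),([(0,13*np.cos(a),85+13*np.sin(a)) for a in th],(0,255,0))):
    q=proj("scene",W((c[0],c[1],hk[2]),np.array(L)+[0,0,zo]))
    cv2.polylines(im,[((q-(x,y)+.5)*S).round().astype(int)],False,col,1)
cv2.imwrite("pics/m5.png",im)
E
```

```text
(no output)
```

View pics/m5.png

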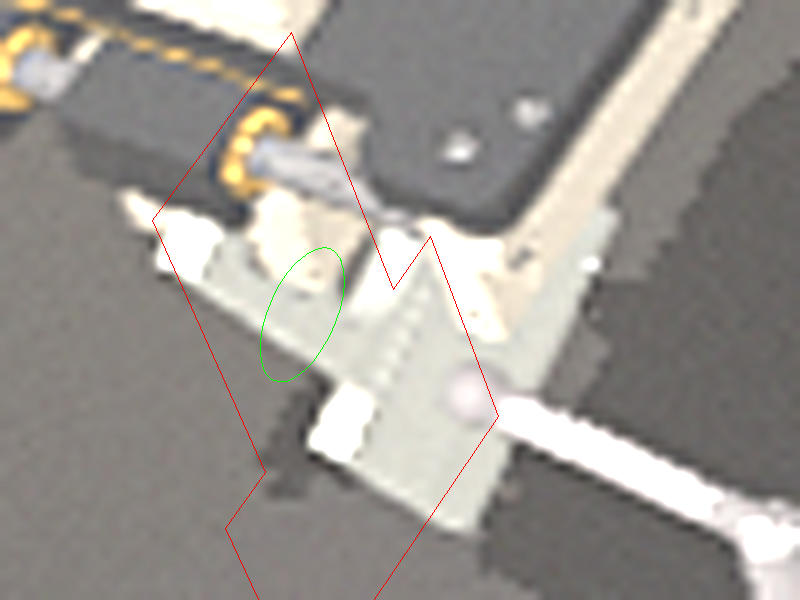

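The plate has swung in its own plane, by about 20-25° about the jaw axis. Its bottom corners are at tile (475,530) and (612,210), and its top corner at (165,255). An in-plane tilt doesn't matter for threading, so I'll fit the real eye position and use that.

```bash
python3 - <<'E'
from h import *
c=bot.read_state()["tcp_pos"]
obs=[((475,530),(0,-35,0)),((612,210),(0,35,0)),((318,445),(0,-35,63)),((350,385),(0,-22,63)),((165,255),(0,-22,145))]
px=np.array([np.array(o[0])/10-.5+(115,245) for o in obs]);L=np.array([o[1] for o in obs],float)
def place(p,L):  # p: eye centre in hook-aligned coords rel. to TCP, tilt
    l=R.from_euler("x",p[3]).apply(np.atleast_2d(L)-[0,0,85])+p[:3]
    return l@R.from_euler("z",hk[2]).as_matrix().T+c
def f(p,free):
    q=np.zeros(4);q[free]=p;return (proj("scene",place(q,L))-px).ravel()
for free in([1,2,3],[0,1,2,3]):
    r=least_squares(f,[0]*(len(free)-1)+[.4],args=(free,),x_scale=[10]*(len(free)-1)+[.1])
    print(free,r.x.round(2),r.fun.round(1).tolist())
E
```

```text
[1, 2, 3] [19.2  -1.33  0.33] [-2.2, -0.4, -0.8, -0.4, 0.9, 0.1, 0.7, -0.2, 0.9, 0.7]
[0, 1, 2, 3] [20.56  1.97 35.05  0.33] [-1.9, 0.3, 0.1, -0.9, 0.8, 0.5, 0.7, -0.1, 0.2, 0.1]
```

```bash
cat >thread.py <<'E'
from h import *
import sys
dx,dy,dz=map(float,sys.argv[1:4])  # eye centre relative to TCP, hook axes
def tcp(u,drop=0):return W(hk,(u-dx,-dy,150-u*np.tan(np.radians(10))-dz-drop))[0]
def go():
    bot.line_to(tcp(-92),50);bot.pause(.2);F0=rep("aligned")["contact_force"]
    for u in range(-80,-27,-1*-6):
        bot.line_to(tcp(u),60);s=bot.read_state();d=s["contact_force"]-F0
        if np.linalg.norm(d)>4:
            rep("blocked at u=%d"%u);return False
    rep("threaded");return True
ok=go()
shot("x",[("scene",115,240,100,75),("top",440,230,100,75)],"k2")
E
python3 - <<'E'
from h import *
c=bot.read_state()["tcp_pos"]
px=np.array([[475,530],[612,210],[318,445],[350,385],[165,255]])/10-.5+(115,245)
L=np.array([(0,-35,0),(0,35,0),(0,-35,63),(0,-22,63),(0,-22,145)],float)
def f(p,x,z):
    l=R.from_euler("x",p[1]).apply(L-[0,0,85])+[x,p[0],z]
    return (proj("scene",l@R.from_euler("z",hk[2]).as_matrix().T+c)-px).ravel()
for x,z in((0,2),(0,4.4),(3,4.4),(3,7),(0,7)):
    r=least_squares(f,[15,.3],args=(x,z));print(x,z,r.x.round(2),(r.cost**.5).round(2),r.fun.round(1).tolist())
E
python3 thread.py 2 17.5 4
```

```text
0 2 [18.04  0.34] 2.49 [-2.8, -0.9, -1.4, -1.0, 0.2, -0.3, 0.0, -0.7, 0.1, 0.2]
0 4.4 [17.2   0.34] 3.16 [-3.3, -1.2, -1.8, -1.4, -0.4, -0.7, -0.5, -1.0, -0.5, -0.2]
3 4.4 [16.54  0.33] 1.99 [-2.2, -0.4, -0.8, -0.6, 0.8, 0.1, 0.6, -0.2, 0.7, 0.6]
3 7 [15.63  0.34] 2.35 [-2.7, -0.7, -1.2, -1.0, 0.2, -0.2, 0.1, -0.6, 0.0, 0.2]
0 7 [16.29  0.34] 4.05 [-3.8, -1.6, -2.3, -1.8, -0.9, -1.1, -1.1, -1.4, -1.2, -0.6]
aligned t18.4 [ 469.4 -318.2  162.2] F [-0.5 -0.1 -2.5] w7.8
threaded t20.8 [ 524.  -292.6  151.5] F [-0.7 -0.1 -1.8] w7.7
```

No contact on the way in. Lowering in small steps should show contact at about 9 mm if the peg really is in the eye.

```bash
python3 - <<'E'
from h import *
p=bot.read_state()["tcp_pos"].copy();bot.pause(.2)
F0=np.mean([bot.read_state()["contact_force"] for _ in range(1)],axis=0)
for d in range(2,17):
    bot.line_to(p-[0,0,d],25);bot.pause(.05);F=bot.read_state()["contact_force"]-F0
    print(d,F.round(1).tolist(),end=" ")
    if F[2]>2.5:break
rep()
shot("x",[("scene",130,245,80,60),("top",440,230,80,60)],"k3")
im=cv2.imread("pics/k3_scene.png")[240:300,130:210];cv2.imwrite("pics/k3b.png",cv2.resize(im,(640,480),interpolation=cv2.INTER_CUBIC))
E
```

```text
2 [-0.7, 0.5, -0.5] 3 [0.1, 1.1, 0.2] 4 [-0.9, -0.6, 0.6] 5 [-2.1, 0.5, 6.6]  t22.3 [ 524.  -292.9  147.2] F [-1.5  0.2  5. ] w7.2
```

View pics/k3b.png

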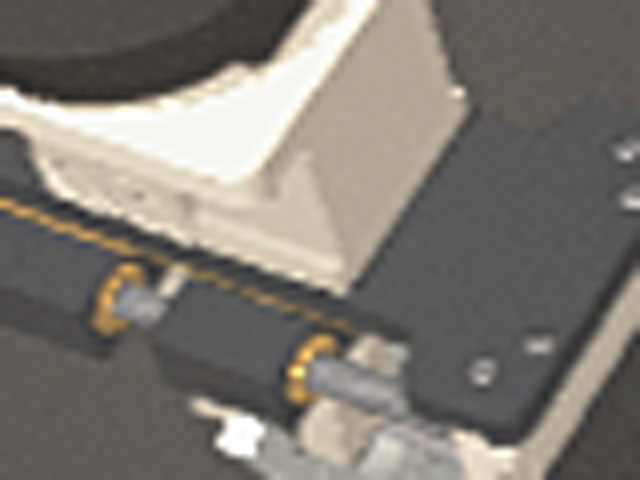

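That crop was too high: it shows only the gripper. I'll take one look lower before releasing.

```bash
python3 - <<'E'
import cv2
im=cv2.imread("pics/k3_scene.png")[270:345,140:240];cv2.imwrite("pics/k3c.png",cv2.convertScaleAbs(cv2.resize(im,(800,600),interpolation=cv2.INTER_CUBIC),alpha=1.2,beta=10))
E
```

```text
(no output)
```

View pics/k3c.png

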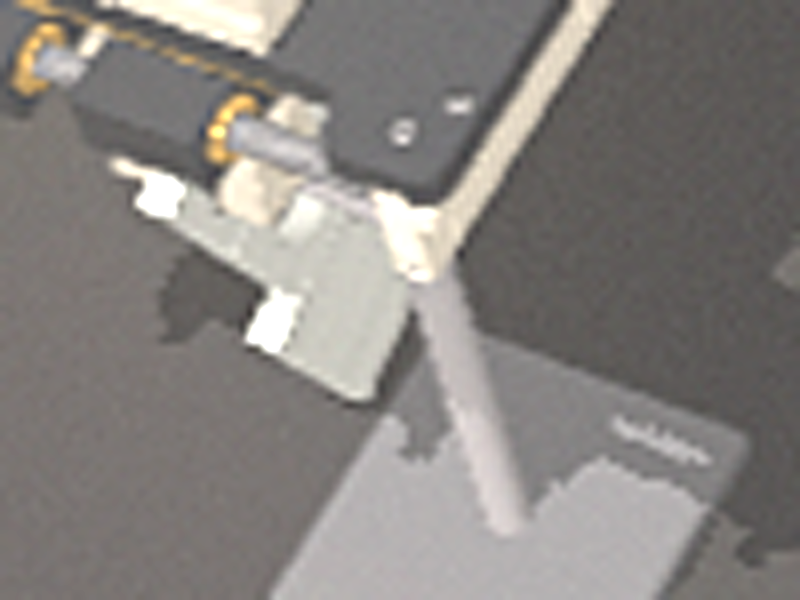

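The plate now covers the ball, and upward contact is felt, so the peg is through the eye. Releasing.

```bash
python3 - <<'E'
from h import *
bot.move_gripper(24);rep("open")
p=bot.read_state()["tcp_pos"].copy()
bot.line_to(p+[0,0,30],60);rep();bot.line_to(p+[0,0,110],200);rep("up")
pre=W(st,(-110,0,140))[0]
o=(R.from_euler("z",st[2]-np.pi/2)*R.from_euler("x",np.pi)).as_quat()
for a in(st[2]+np.pi/2,st[2]-np.pi/2):
    q=bot.solve_ik(pre,down(a));print(None if q is None else np.round(q,2))
bot.move_ptp(pre,pick(pre,st[2]+np.pi/2)[0]);rep("pre push")
bot.move_gripper(0)
shot("x",[("scene",130,260,100,112),("scene",290,150,133,150)],"p1")
E
```

```text
open t22.9 [ 523.7 -292.7  146.4] F [-0.1  0.6 -0.1] w23.9
 t23.6 [ 523.7 -292.6  176.5] F [ 0.1 -0.  -0.6] w24.0
up t24.1 [ 523.7 -292.5  256.5] F [ 0.2 -0.8 -0.1] w24.0
[ 0.45  0.2  -0.33  0.   -1.03 -0.74]
[ 0.45  0.2  -0.33  0.   -1.03  2.41]
pre push t25.5 [551.9  55.  139.9] F [-0.4 -1.1 -0.4] w24.0Traceback (most recent call last):
  File "<stdin>", line 11, in <module>
  File "h.py", line 37, in shot
    cv2.imwrite(f"pics/{fn}.png",np.hstack(o))
                                 ~~~~~~~~~^^^
    return _nx.concatenate(arrs, 1, dtype=dtype, casting=casting)
           ~~~~~~~~~~~~~~~^^^^^^^^^^^^^^^^^^^^^^^^^^^^^^^^^^^^^^^
ValueError: all the input array dimensions except for the concatenation axis must match exactly, but along dimension 0, the array at index 0 has size 446 and the array at index 1 has size 450
```

```bash
python3 - <<'E'
from h import *
s=rep();c=s["tcp_pos"];Rm=R.from_quat(s["eef_rot"]).as_matrix()
def tl(n,x,y,w,h,S,ov=True):
    T=cv2.resize(cv2.imread(f"pics/p1_{n}.png")[y:y+h,x:x+w],(w*S,h*S),interpolation=cv2.INTER_CUBIC)
    if ov:
        b=c+[0,0,OFF]
        for P,col in((np.array([b-21*Rm[:,1]-9.5*Rm[:,0],b+21*Rm[:,1]-9.5*Rm[:,0],b+21*Rm[:,1]+9.5*Rm[:,0],b-21*Rm[:,1]+9.5*Rm[:,0],b-21*Rm[:,1]-9.5*Rm[:,0]]),(0,0,255)),):
            cv2.polylines(T,[((proj(n,P)-(x,y)+.5)*S-.5).round().astype(int)],False,col,1)
    return T
m=np.hstack([tl("scene",295,160,100,100,4),tl("scene",130,262,100,100,4,False)])
cv2.imwrite("pics/p1.png",m)
E
```

```text
t26.2 [551.8  55.6 140. ] F [0.6 0.3 0.5] w0.4
```

View pics/p1.png

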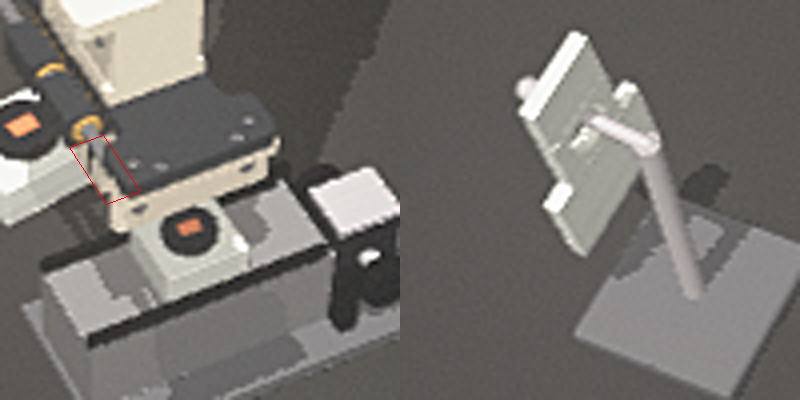

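The guard hangs on the peg and is released: the ball shows at tile (525,88) outside the plate, the post at (650,145) behind it. The carrier hasn't moved. Next: lower behind the carrier and push, stopping a little short.

```bash
python3 - <<'E'
from h import *
zr=82-OFF
bot.line_to(W(st,(-112,0,zr))[0],120);rep("down")
for u in(-94,-60,-20,2):
    bot.line_to(W(st,(u,0,zr))[0],45);rep("u=%d"%u)
bot.line_to(W(st,(-60,0,zr))[0],150);bot.line_to(W(st,(-130,0,zr+60))[0],200);rep()
for n in("scene","top"):cv2.imwrite(f"pics/p2_{n}.png",bot.camera(n)[:,:,::-1])
T=lambda n,x,y:cv2.resize(cv2.imread(f"pics/p2_{n}.png")[y:y+100,x:x+66],(396,600),interpolation=cv2.INTER_CUBIC)
cv2.imwrite("pics/p2.png",np.hstack([T("scene",345,155),T("top",195,190)]))
E
```

```text
down t27.1 [551.8  53.8  50.6] F [-0.3  0.6  0.8] w0.3
u=-94 t27.6 [556.3  71.3  50. ] F [-0.   0.1  0. ] w0.6
u=-60 t28.6 [565.9 103.8  50.1] F [ 0.4  0.4 -0.4] w0.3
u=-20 t29.6 [576.9 142.2  49.9] F [ 0.2 -0.1  0.6] w0.3
u=2 t30.2 [583.1 163.5  50. ] F [ 0.7  0.2 -1. ] w0.3
 t31.4 [546.4  36.8 109.8] F [ 0.1 -0.8 -1.6] w0.1
```

View pics/p2.png

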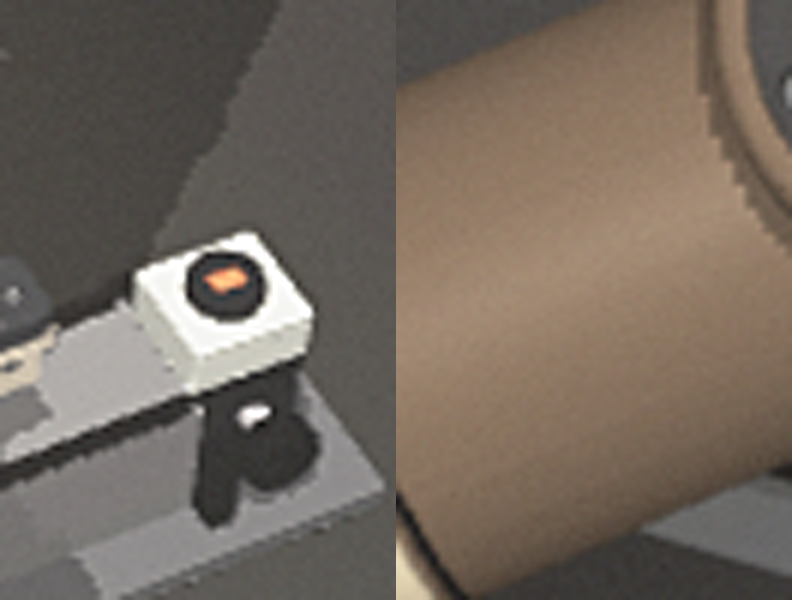

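The carrier was pushed to the stage. Its disc is at tile (226,288) and its top corners at (135,268), (250,233), (313,315) and (190,356). Fitting its pose relative to the station.

```bash
cat >fc.py <<'E'
from h import *
def carrier(fit_px,disc,dz=0):
    obs=[("scene",np.array(p),(x,y,94+dz)) for p,(x,y) in zip(fit_px,[(-25,23),(25,23),(25,-23),(-25,-23)])]+[("scene",np.array(disc),(0,0,100+dz))]
    p,r=fit(obs,[590,190,1.29]);l=W((0,0,-st[2]),[*(p[:2]-st[:2]),0])[0]
    print("dz",dz,"station x,y",l[:2].round(1),"yaw err deg",np.degrees(p[2]-st[2]).round(1),r.round(1).tolist())
E
python3 - <<'E'
from fc import *
t=lambda u,v:((u+.5)/6-.5+345,(v+.5)/6-.5+155)
for dz in(0,-2):carrier([t(135,268),t(250,233),t(313,315),t(190,356)],t(226,290),dz)
E
```

```text
dz 0 station x,y [38.  -3.6] yaw err deg -2.8 [[-0.3, 0.5], [0.6, -0.4], [-0.0, 0.3], [0.1, 0.6], [-0.3, -1.1]]
dz -2 station x,y [39.1 -2.2] yaw err deg -2.8 [[-0.3, 0.6], [0.6, -0.4], [-0.1, 0.3], [0.1, 0.6], [-0.3, -1.1]]
```

```bash
cat >look.py <<'E'
from h import *
def look(fn):
    bot.line_to(W(st,(-130,0,130))[0],250);rep()
    cv2.imwrite(f"pics/{fn}_scene.png",bot.camera("scene")[:,:,::-1])
    T=cv2.resize(cv2.imread(f"pics/{fn}_scene.png")[170:245,345:415],(700,750),interpolation=cv2.INTER_CUBIC)[:600]
    for L,c in(([(26,-18,68),(66,-18,68),(66,18,68),(26,18,68),(26,-18,68)],(255,0,255)),([(21,-23,92),(71,-23,92),(71,23,92),(21,23,92),(21,-23,92)],(0,0,255))):
        cv2.polylines(T,[((proj("scene",W(st,L))-(345,170)+.5)*10-.5).round().astype(int)],False,c,1)
    cv2.imwrite(f"pics/{fn}.png",T)
def squeeze_y(u,zt=77):
    z=zt-OFF
    bot.line_to(W(st,(u,0,z+60))[0],200);bot.move_gripper(75)
    bot.line_to(W(st,(u,0,z))[0],100);rep("around")
    bot.move_gripper(0,4);rep("squeezed")
    bot.move_gripper(70);bot.line_to(W(st,(u,0,z+60))[0],150);rep("off")
E
python3 - <<'E'
from look import *
z=82-OFF
bot.line_to(W(st,(-60,0,z))[0],200);bot.line_to(W(st,(-8,0,z))[0],150)
bot.line_to(W(st,(9.5,0,z))[0],30);rep("pushed")
bot.line_to(W(st,(-12,0,z))[0],60);bot.line_to(W(st,(-12,0,z+60))[0],150)
squeeze_y(46)
look("c1")
E
```

```text
pushed t33.4 [585.2 170.6  49.9] F [-0.1  0.5 -0.3] w0.5
around t36.9 [595.7 205.6  45.4] F [-0.5 -0.4  0.7] w74.9
squeezed t37.5 [595.4 205.5  45.3] F [-0.4 -0.3  2.5] w46.0
off t38.7 [595.  205.4 105. ] F [-0.8  0.  -0.3] w69.8
 t39.5 [546.5  36.7 129.7] F [-0.5 -0.4 -0.8] w69.9
```

View pics/c1.png

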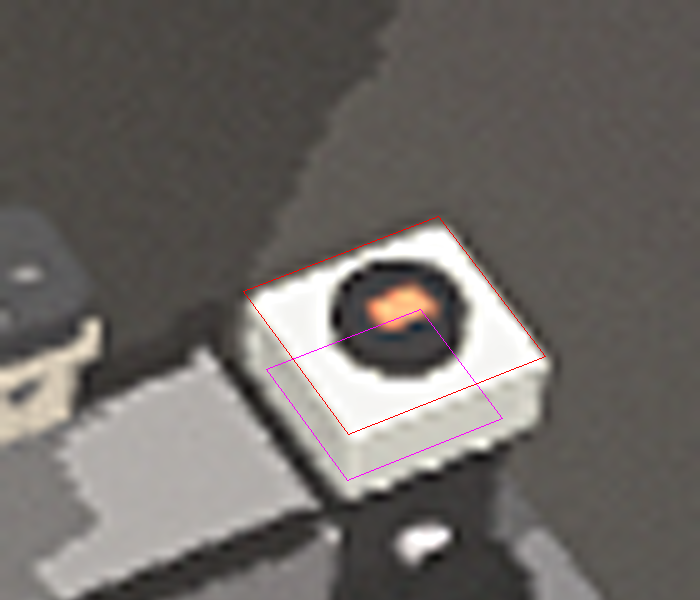

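The carrier's top corners (245,300), (430,218), (548,365) and (350,440) lie within about 0.8 px of the target outline. That is about 1.5 mm, matching the station fit's own bias, and a dark gap separates it from the track. A quick numeric check that nothing else moved, then I hand in.

```bash
python3 - <<'E'
from h import *
a=cv2.imread("pics/p1_scene.png").astype(int);b=bot.camera("scene")[:,:,::-1].astype(int);o=cv2.imread("pics/scene0.png").astype(int)
print("hook region vs after release",abs(a-b)[260:370,130:235].mean().round(2))
for n,(x0,x1,y0,y1) in dict(mouse=(422,472,187,232),lens=(230,262,370,408),jar=(355,390,303,342)).items():print(n,abs(o-b)[y0:y1,x0:x1].mean().round(2))
s=rep();bot.close_job()
E
```

```text
hook region vs after release 1.87
mouse 2.37
lens 2.05
jar 1.25
 t39.6 [546.5  37.3 129.5] F [-0.2  0.5 -0.1] w69.8
the job is handed in; nothing more can be done
```

The job was handed in at 39.6 s. The guard plate hangs by its eye on the peg and is released. The carrier was then pushed across the slot and rests on the small stage alone.

**Guard:**
- The first grasp closed on air. The real fingertips sit about 32 mm above the reported TCP, which I measured by touching the plate's top edge and corrected for.
- The plate then swung about 19° in its own plane while held. I threaded it using the eye position measured in the picture.
- It met the peg 4.5 mm down instead of the expected 9 mm. The picture after release shows it hanging properly.

**Carrier:** After pushing, I squeezed it lightly sideways with the fingers to centre and square it.

**Last checks:**
- **Carrier position:** in the scene view its outline is within about 0.8 px (1.5 mm) of the centred, square target, with a clear gap to the track. The top camera was blocked by the arm, so this rests on the scene view alone. A fit before the final push and squeeze showed it 2–4 mm off sideways and about 3° turned. I did not run that fit again afterwards.
- **Rest of the scene:** the hook, mouse, lens and jar areas are unchanged apart from slight image differences. The robot was clear, with no force on the tool.
- **Pictures:** I viewed 15 pictures, more than the 10 budgeted.

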